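Temperature of a turning bitumen sample

TASK

Bitumen samples are cooling on the hand-spun carousel in the fan's draught and have to keep turning to cool evenly: take the carousel by its black centre knob, spin it (one turn in 10 s or quicker, but never quicker than one turn in 4 s) and let go so that it coasts. While it is still turning (at least one turn in 15 s), take the white infrared thermometer out of its cradle and hold its lens centred over the tall beaker, a few centimetres above its brim, going round with it without touching the carousel for a full 6 s reading. Then stand the thermometer back in its cradle and let go; touch neither deck nor samples at any time, and leave the other things on the bench as they are.

Things in the scene. Friction and masses are not known exactly. Their poses are not given: they have to be found in the camera images.
- carousel_base: Grey round cast foot of the sample carousel, 170 mm in diameter, fixed to the bench; origin on the turning axis at bench height, z up. The carousel turns about this vertical axis on a ball bearing and coasts: moment of inertia nominally 0.013 kg m2, drag 0.00025 N m s/rad, dry friction 0.0001 N m, so from 1 rad/s it loses half its speed in about 21 s (15 to 30 s).
- carousel (a joint): Turning angle of knob, deck and samples together, rad, counter-clockwise seen from above is positive, no stops; starts anywhere within one turn, at rest. At 0 the tall beaker lies along the foot's own +x axis.
- knob (a point): Centre of the round black knob on top of the carousel's centre post, on the turning axis: 38 mm in diameter, from 138 to 178 mm above the bench, this point at 160 mm. Nothing else stands above 120 mm on the carousel.
- deck: Aluminium deck with the samples, turning with the knob: 270 mm disc, top 50 mm above the bench, nominal mass 1.4 kg (varies 0.7 to 1.4 times). Six places 60 degrees apart at 95 mm radius: five low steel tins (55 mm wide, tops 87 mm above the bench, black filling) and the tall beaker, all held firmly. Origin on the axis at bench height, x axis towards the tall beaker.
- beaker_brim (a point): Centre of the brim of the tall aluminium beaker, the one sample that stands higher than the others: 56 mm wide, brim 118 mm above the bench, 95 mm from the turning axis. Goes round with the deck.
- thermometer: Stick-shaped infrared thermometer: white bar 140 mm long with a black lens end, 34 mm (its x) by 24 mm (its y) in section, 0.12 kg, standing upright in the cradle, lens end down. Origin: centre of the lens face (the lower end); z runs along the stick to the grip end. Grip it across the 24 mm, about 95 mm above the lens.
- cradle: Grey block 90 x 80 x 50 mm (x, y, z) fixed to the bench, with a chamfered pocket 42 x 32 mm, 42 mm deep, for the thermometer. Origin: centre of its underside, x along the pocket's 42 mm. It stands left or right of the carousel; on the other side stands a fixed white tripod with a brass sieve (105 mm wide on top, 138 mm over the feet, 200 mm tall).
- pocket (a point): Centre of the pocket's floor, 8 mm above the bench: where the lens face stands when the thermometer is in the cradle.
- glass_beaker: Bystander: empty clear glass beaker, 68 mm wide, 85 mm tall; origin at the centre of its underside.
- sieve: Bystander: loose brass sieve cup, 100 mm wide, 42 mm tall; origin at the centre of its underside.
- amber_bottle: Bystander: amber glass bottle with black cap, 64 mm wide, 140 mm tall; origin at the centre of its underside.
- alu_cup: Bystander: empty aluminium cup with a white stirring rod, 88 mm wide, 110 mm tall (165 with the rod); origin at the centre of its underside.
- tin: Bystander: single closed steel tin, 55 mm wide, 35 mm tall; origin at the centre of its underside.
- timer: Bystander: white bench timer lying flat, 50 x 85 x 28 mm; origin at the centre of its underside.
Not all that is in view belongs to the job. What is shaped like the thermometer but orange or yellow is not meant.

How it is judged:
By the outcome, as a careful person would: the job done as asked, in the order asked, and still so for the second after the job is handed in, with the robot touching nothing.
It also fails if it takes over 64 s, if anything falls off the work surface, if the arm or the gripper's body presses on something with over 40 N, if the wrist force passes 120 N, or if a joint passes its speed limit or range.

ROBOT

A 6-joint arm with a two-finger parallel gripper is mounted at the origin on the work surface. World frame = base frame: x ahead of the robot, y to its left, z up, the work surface at z = 0. Lengths are in m, angles in degrees, forces in N, time in s.
With the tool pointing down it reaches from about 0.375 to 0.9 m from the base axis. Payload 3.1 kg.
Tool frame: the origin (TCP) lies on the centre line of the jaws, within the pads' length; the fingertips stand 19 mm ahead of it and the grasp point (between the pads) is the TCP (tips_ahead is the distance from the TCP to the fingertips, in m); z points along the fingers, y is the line along which they close (so a half turn about z gives the same grasp; the last joint's range is limited). The gripper opens to 87 mm and grips with 3 to 60 N. Pads are 19 mm wide; open, the fingers measure 117 mm over their backs; the gripper's body (75 mm by 190 mm) begins 51 mm behind the grasp point.
Start: joints at [60.132, 30.224, 82.088, -0, 67.689, -10.227], TCP at [0.21, 0.589, 0.242] pointing down, gripper open.
Joint ranges: [-176.69, 176.69], [-43.24, 126.21], [12.49, 139.97], [-82, 262], [0, 151.66], [-163.58, 163.58]. Speed limits (degrees/s): [159.86, 159.86, 180, 180, 180, 180].

INTERFACE

Orientations are given as a 3x3 rotation matrix whose columns are the frame's x, y, z axes.
In Python, from rig import read_state, capture, hand_in, trace, landmark_of, tips_ahead gives the robot as it stands.
- The arm moves only by the shell command python3 -m jog 'ROWS'. ROWS is JSON, a list of rows, each an object of numbers: "tx", "ty", "tz": the shift along the tool's x, y, z in cm; "roll": the turn about the tool's z in rad; "jaw": the opening, from 0 (shut) to 1 (fully open). A call has 1 to 8 rows; each row shifts and turns the commanded pose from where the row before left it, along the tool's axes as they then stand; what a row does not reach is not made up. A row lasts 1/10 s, in which the tool goes at most 50 mm and 8.59 degrees, less where a joint would pass 70% of its speed; a pose out of reach is approached as far as the arm can. A call with a gripper value outside its range is refused whole. The fingers move at their own pace and stop on an object; the grip force is fixed at half the most. Time passes only in rows, so rows that do not move let the fingers close. It gives the time, the measured TCP pose, the force, the opening and the grip force at its end, in the units of the state.
- read_state(): the state, without advancing time (a new reading comes with each control period).
- capture(name): name is "side" or "top"; returns a dict with "img" (384x512x3 uint8, red, green, blue), "vertical_fov" (degrees; the focal length in pixels is half the picture's height over the tangent of half this angle, whatever the lens; pixels are square), "cx", "cy" (the principal point, pixels), "k1" (the pictures are not rectified: a ray, as slopes to the right and down, at radius r is drawn at 1 + k1 r^2 times it, then the intrinsics apply), "cam_to_world" (4x4, takes a point from camera to world coordinates). Camera axes: x right, y up, looking along -z (the intrinsics and any distortion apply to the point x, -y, -z); pixel columns grow to the right and rows downward; lengths in m; the calibration is good to about 2 mm. A picture is of the moment at which its call begins. There is no depth.
- hand_in(): hands the job in; it is judged then, once.
Trained networks look in the newest picture that a camera, given by its name, has taken for a name from the list of things; names that differ only in an ending like _2 or _b are one class to them, and where a whole thing is asked for, a point or a joint stands for the part that bears it (a point fixed in the world has none). Each returns a list of dicts, best first, with "p" (0 to 1); they miss things now and then, are a little off and sometimes report something else, mostly with a low value. They report only what shows in the picture. A call takes as long as a camera call. They do not tell look-alikes from the thing itself.
- trace(camera, thing): "pixels" (384x512 bool, what is visible of it) and "bbox" ([left, top, width, height] in pixels, round what is visible of it).
- landmark_of(camera, thing): "point" ([row, column] in pixels: a listed point, or the origin of a listed thing).
The state is a dict: "time_s": time; "joint_positions": joint angles; "qvel": joint speeds; "tau": joint torques, N m; "position": TCP position; "tcp_rot": TCP orientation; "force": force on the tool from outside, world axes, zero at the start; "moment": the same for the moment, N m; "opening": opening from 0.0 (shut) to 1.0 (fully open); "grasp_force": force on a finger pad.
Only numpy, scipy, OpenCV 4.12 (cv2) and the standard library are available. Lean on these libraries where they do the work, as an engineer would, in place of code of your own. Each camera call takes 0.05 s, during which the arm holds its last target. There are 200 camera calls.

## Working session

There is one attempt and no reset: what is moved stays moved. The work goes in short steps, Python scripts to look and compute and a shell command to move; the robot and the scene stay as the last step left them, time stands still between calls to the robot, and variables do not carry over. Pictures are saved under pics/ and viewed, at most 10 in all, crops included, and the job is handed in when it is done.

```bash
mkdir -p pics; ls
python3 - <<'E'
from rig import *
import cv2
s=read_state();print(s)
for n in("top","side"):
    c=capture(n);cv2.imwrite(f"pics/{n}0.png",c["img"][:,:,::-1]);print({k:v for k,v in c.items() if k!="img"})
    for t in("carousel_base","knob","beaker_brim","thermometer","cradle","pocket","deck"):
        print(n,t,[(round(d["p"],2),[round(float(x),1) for x in d["point"]]) for d in landmark_of(n,t)][:3])
E
```

```text
pics
{'time_s': 0.0, 'joint_positions': array([ 6.01322694e+01,  3.02775594e+01,  8.21577201e+01, -4.13681423e-05,
        6.76883892e+01, -1.02267572e+01]), 'qvel': array([-0.16339526, -0.02934999, -0.00728987,  0.0624668 ,  0.00103525,
       -0.07522328]), 'tau': array([ 1.45115901e-03, -4.40036595e+01, -1.76593906e+01,  6.33975654e-02,
        5.82370092e-02, -1.52077669e-04]), 'position': array([0.20969077, 0.5880306 , 0.24057927]), 'tcp_rot': array([[-9.41817211e-01,  3.36123767e-01, -1.07431389e-03],
       [ 3.36125267e-01,  9.41815428e-01, -1.87206773e-03],
       [ 3.82558935e-04, -2.12424965e-03, -9.99997671e-01]]), 'force': array([-0.00792317, -0.35913635, -0.07966494]), 'moment': array([-0.03777144, -0.00030769,  0.01873858]), 'grasp_force': 0.0, 'opening': 0.9951496229831148}
{'vertical_fov': 48.424391453267816, 'cx': 259.5243069669002, 'cy': 190.45159515818665, 'k1': 0.028946633638417034, 'cam_to_world': array([[-0.02881711,  0.9960741 , -0.08370157,  0.46764528],
       [-0.99955213, -0.02803895,  0.01045771, -0.03976786],
       [ 0.00806975,  0.08396545,  0.99643599
[... 457 characters left out ...]
': 188.5374692580626, 'k1': -0.13934031336591282, 'cam_to_world': array([[ 0.88063048,  0.29565855, -0.37023774,  0.14553354],
       [-0.47373644,  0.56261267, -0.67752547, -0.85818949],
       [ 0.00798424,  0.77204469,  0.6355181 ,  0.88290813],
       [ 0.        ,  0.        ,  0.        ,  1.        ]])}
side carousel_base [(0.88, [212.7, 239.1])]
side knob [(0.68, [162.9, 236.4]), (0.24, [191.4, 137.1])]
side beaker_brim [(0.6, [154.8, 230.6]), (0.55, [211.1, 238.7]), (0.34, [294.5, 211.0])]
side thermometer [(0.89, [287.4, 269.6]), (0.68, [324.4, 275.7]), (0.67, [370.8, 287.9])]
side cradle [(0.6, [325.1, 277.0])]
side pocket [(0.7, [323.8, 276.4])]
side deck [(0.56, [210.1, 240.6])]
```

Run:
```python
import cv2
a=cv2.imread("pics/top0.png");b=cv2.imread("pics/side0.png")
cv2.imwrite("pics/top0b.png",cv2.resize(a,(800,600),interpolation=3));cv2.imwrite("pics/side0b.png",cv2.resize(b,(800,600),interpolation=3))
```

```text
(no output)
```

View pics/top0b.png

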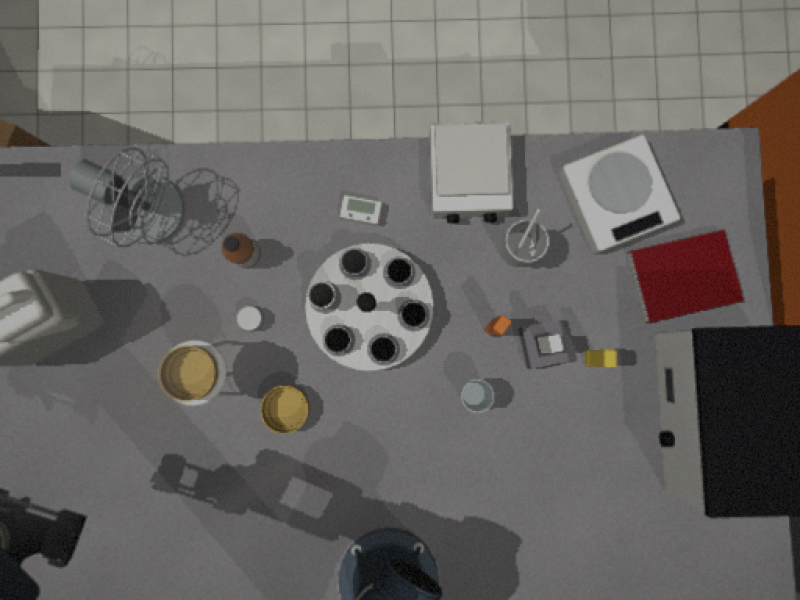

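View pics/side0b.png

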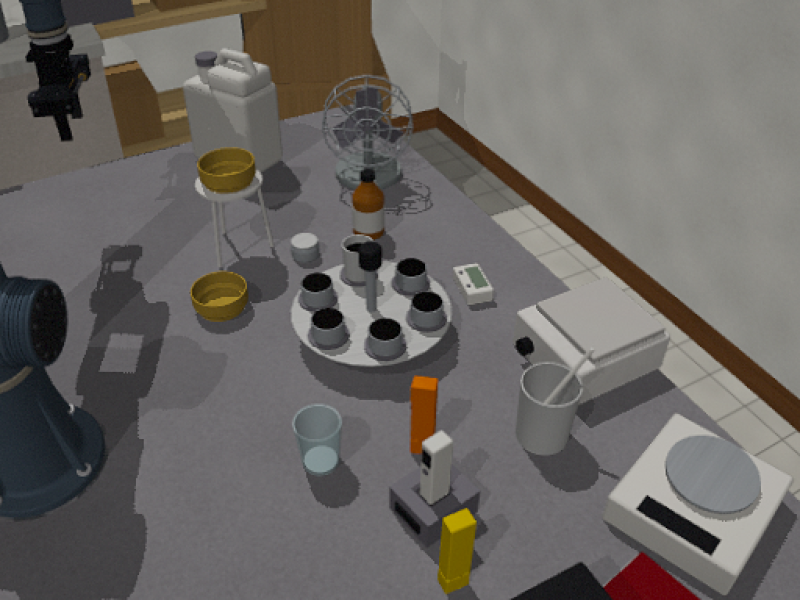

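The white stick in the grey cradle (800-px top view about (550,343), side (436,465)) is the candidate. The orange one at top (500,325) and the yellow one at top (603,357) stand outside the cradle and are decoys. The beaker is the left-hand sample in the top view at (322,294), and in the side view it is the tall one at (358,258).

```bash
cat > h.py <<'E'
import numpy as np, cv2
from rig import *
def ray(c,pts):
    pts=np.atleast_2d(np.array(pts,float)); f=192/np.tan(np.radians(c["vertical_fov"]/2))
    K=np.array([[f,0,c["cx"]],[0,f,c["cy"]],[0,0,1.]])
    u=cv2.undistortPoints(pts[:,::-1].reshape(-1,1,2).copy(),K,np.array([c["k1"],0,0,0.])).reshape(-1,2)
    M=c["cam_to_world"]; d=np.c_[u[:,0],-u[:,1],-np.ones(len(u))]@M[:3,:3].T
    return M[:3,3],d
def at(c,pts,z):   # (row,col) -> world at height z
    o,d=ray(c,pts); return o+d*((z-o[2])/d[:,2])[:,None]
def proj(c,P):     # world -> (row,col)
    f=192/np.tan(np.radians(c["vertical_fov"]/2)); M=c["cam_to_world"]
    p=(np.atleast_2d(P)-M[:3,3])@M[:3,:3]; s=np.c_[p[:,0],-p[:,1]]/-p[:,2:]
    s*=1+c["k1"]*(s**2).sum(1,keepdims=True); return np.c_[s[:,1]*f+c["cy"],s[:,0]*f+c["cx"]]
def tri(ca,pa,cb,pb):
    A=0;b=0
    for c,p in((ca,pa),(cb,pb)):
        o,d=ray(c,p);d=d[0]/np.linalg.norm(d[0]);Q=np.eye(3)-np.outer(d,d);A=A+Q;b=b+Q@o
    return np.linalg.solve(A,b)
E
python3 - <<'E'
from h import *
T=capture("top");S=capture("side")
print("knob tri",tri(T,[193.7,236.2],S,[162.9,236.4]),"base",at(T,[195.3,236.2],0),at(S,[212.7,239.1],0))
print("brim",at(T,[188.1,203.1],.118),at(S,[154.8,230.6],.118))
print("cradle@.05?",tri(T,[218.3,344.6],S,[325.1,277.0]),"pocket S",at(S,[323.8,276.4],.008))
for p,q in(([230.0,376.6],[370.8,287.9]),([219.4,349.6],[324.4,275.7]),([207,311.1],[287.4,269.6])):print("therm",at(T,p,.008),at(S,q,.008))
for n,C in(("top",T),("side",S)):
  for t in("knob","deck","thermometer","cradle","carousel_base"):
    for d in trace(n,t)[:3]:
        m=d["pixels"].astype(np.uint8);r=cv2.minAreaRect(np.argwhere(m)[:,::-1].astype(np.float32))
        print(n,t,round(d["p"],2),d["bbox"],np.argwhere(m).mean(0).round(1),[np.round(x,1) for x in r])
im=cv2.imread("pics/top0.png");cr=cv2.resize(im[180:260,295:395],(800,640)[:2],interpolation=2)[:600]
im2=cv2.imread("pics/side0.png");c2=cv2.resize(im2[230:385,235:330],(368,600),interpolation=2)
cv2.imwrite("pics/crop.png",np.hstack([cv2.resize(cr,(430,600*430//800)).copy() if 0 else cv2.copyMakeBorder(cv2.resize(im[180:260,300:385],(430,405),interpolation=2),0,195,0,0,0),c2]))
E
```

```text
knob tri [0.56702171 0.01781983 0.16508003] base [[0.57527509 0.02492407 0.        ]] [[5.69507877e-01 1.55730566e-02 1.11022302e-16]]
brim [[0.59206054 0.12267081 0.118     ]] [[0.59620305 0.11561635 0.118     ]]
cradle@.05? [ 0.48419933 -0.34055806 -0.00355975] pocket S [[ 0.47776425 -0.34286219  0.008     ]]
therm [[ 0.44427112 -0.44512385  0.008     ]] [[ 0.44214649 -0.45026099  0.008     ]]
therm [[ 0.48235888 -0.35604905  0.008     ]] [[ 0.47569106 -0.34348676  0.008     ]]
therm [[ 0.52784257 -0.22780357  0.008     ]] [[ 0.51352562 -0.24980286  0.008     ]]
top deck 0.78 [197.1, 156.3, 77.1, 81.1] [196.2 235.9] [array([236., 196.]), array([80., 80.]), np.float64(90.0)]
top deck 0.34 [149.3, 193.0, 22.8, 17.7] [203.7 160.2] [array([160. , 203.5]), array([15., 16.]), np.float64(90.0)]
top thermometer 0.67 [344.7, 216.6, 14.9, 10.5] [219.9 351.3] [array([351. , 219.5]), array([11., 14.]), np.float64(90.0)]
top thermometer 0.57 [374.2, 222.0, 21.7, 14.7] [228.6 384. ] [array([383.5, 229. ]), array([10., 19.]), np.float64(90.0)]
top cradle 0.85 [334.1, 204.7, 27.7, 33.2] [220.5 345
[... 477 characters left out ...]
8] [198.7 236.9] [array([238.3, 197.3]), array([96.9, 80.9]), np.float64(23.2)]
side thermometer 0.76 [258.6, 241.8, 20.4, 49.0] [262.9 269.6] [array([270., 265.]), array([48., 16.]), np.float64(90.0)]
side thermometer 0.75 [279.4, 323.0, 24.8, 59.7] [351.8 291.8] [array([292.1, 352.1]), array([21.8, 54.9]), np.float64(4.8)]
side thermometer 0.63 [267.0, 273.3, 19.8, 52.5] [299.2 278.5] [array([278.2, 299.4]), array([19.7, 47.5]), np.float64(4.6)]
side cradle 0.7 [251.8, 299.2, 53.1, 50.3] [322.8 274.9] [array([277.1, 318.6]), array([44.8, 50.9]), np.float64(52.8)]
side carousel_base 0.87 [187.1, 152.8, 103.7, 85.1] [197.  237.1] [array([238.3, 197.3]), array([96.1, 81.2]), np.float64(23.8)]
```

View pics/crop.png

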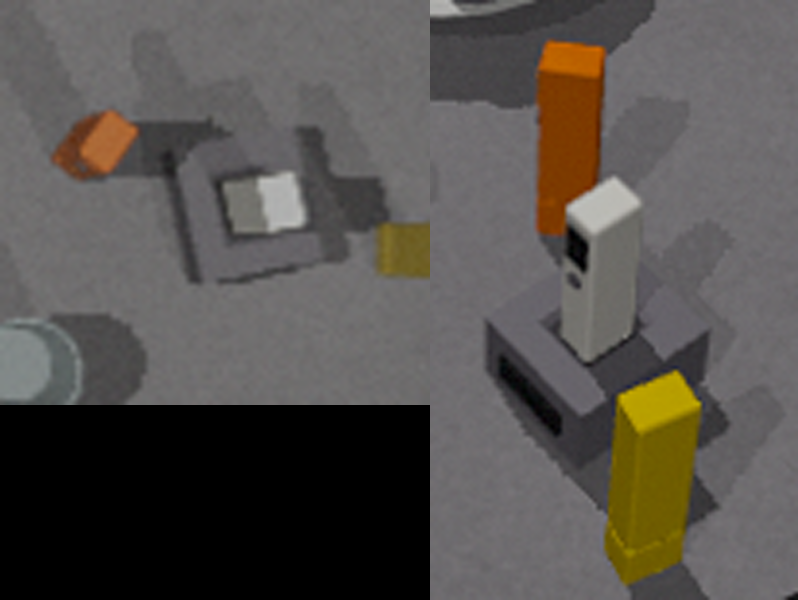

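The crop confirms it: the white stick with a display stands in the grey cradle, while the orange and yellow sticks stand loose outside it. Next I'll refine the axis, thermometer position and yaw.

Run:
```python
from h import *
from scipy.optimize import minimize
T=capture("top");S=capture("side");print("t",read_state()["time_s"])
g=T["img"].astype(int).sum(2)/3
# deck disc
lab=(g>150).astype(np.uint8);win=np.zeros_like(lab);win[150:245,190:285]=lab[150:245,190:285]
cn=max(cv2.findContours(win,0,1)[0],key=cv2.contourArea);P=at(T,cn[:,0,::-1],.05)[:,:2].astype(np.float32)
print("deck circle",cv2.minEnclosingCircle(P))
# dark blobs
dk=((g<45)*255).astype(np.uint8);n,l,st,ce=cv2.connectedComponentsWithStats(dk[150:245,190:285])
for i in range(1,n):
    if st[i,4]>20:
        p=ce[i][::-1]+[150,190];print("dark",p.round(1),st[i,4],"z.178",at(T,p,.178)[0,:2].round(4),"z.087",at(T,p,.087)[0,:2].round(4))
# side knob
gs=S["img"].astype(int).sum(2)/3;dk=((gs<45)*255).astype(np.uint8);n,l,st,ce=cv2.connectedComponentsWithStats(dk[140:200,215:260])
for i in range(1,n):
    if st[i,4]>20:p=ce[i][::-1]+[140,215];print("sideknob",p,st[i],at(S,p,.158)[0].round(4))
# thermometer top face: bright white region
def rect(x,y,a,w=.034,h=.024):
    c,s=np.cos(a),np.sin(a);return np.array([[x+c*u*w/2-s*v*h/2,y+s*u*w/2+c*v*h/2] for u,v in((1,1),(1,-1),(-1,-1),(-1,1))])
for th in(150,170,190):
    m=(g>th)[205:235,335:365].astype(np.uint8);n,l,st,ce=cv2.connectedComponentsWithStats(m)
    i=1+np.argmax(st[1:,4]);q=ce[i][::-1]+[205,335];px=np.argwhere(l==i)+[205,335];w=at(T,px,.148)[:,:2]
    r=cv2.minAreaRect(w.astype(np.float32));ev=np.linalg.eigh(np.cov(w.T));v=ev[1][:,1];print(th,st[i,4],at(T,q,.148)[0,:2].round(4),r,"pca",np.degrees(np.arctan2(v[1],v[0])))
# fit by template: max contrast inside/outside in upsampled image
k=10;G=cv2.resize(g[200:240,330:370].astype(np.float32),None,fx=k,fy=k,interpolation=2)
def cost(p):
    def msk(w,h):
        R=np.c_[rect(*p[:3],w,h),np.full(4,.148)];q=proj(T,R)-[200,330];q=(q+.5)*k
        m=np.zeros(G.shape,np.uint8);cv2.fillPoly(m,[np.round(q[:,::-1]*16).astype(int).astype(np.int32)],1,8,4);return m
    a=msk(.034,.024);b=msk(.042,.032)-a
    return G[b>0].mean()-G[a>0].mean()+.5*G[a>0].std()
x0=[*at(T,[219.5,351.3],.148)[0,:2],.17]
best=min((minimize(cost,[x0[0],x0[1],a],method="Nelder-Mead",options=dict(initial_simplex=[[x0[0]+i*.004,x0[1]+j*.004,a+m*.1] for i,j,m in((0,0,0),(1,0,0),(0,1,0),(0,0,1))])) for a in(0,.1,.2,.3)),key=lambda r:r.fun)
print("therm top fit",best.x,np.degrees(best.x[2]),best.fun)
# cradle yaw from trace
d=trace("top","cradle")[0];w=at(T,np.argwhere(d["pixels"]),.05)[:,:2];r=cv2.minAreaRect(cv2.convexHull(w.astype(np.float32)));print("cradle",r)
print("side therm top",at(S,[253.0+0,0],.1)[0][:0], [ (round(x["p"],2),x["bbox"]) for x in trace("side","thermometer")[:3]])
```

```text
t 1.5
deck circle ((0.5530056953430176, 0.02885742112994194), 0.13175450265407562)
dark [167.1 226.4] 156 z.178 [0.648  0.0445] z.087 [0.6609 0.0505]
dark [172.9 255.2] 172 z.178 [ 0.6279 -0.0415] z.087 [ 0.6394 -0.0417]
dark [188.3 205.5] 153 z.178 [0.5856 0.1083] z.087 [0.594  0.1188]
dark [193.  234.2] 103 z.178 [0.569  0.0229] z.087 [0.5762 0.0274]
dark [200.7 264.4] 174 z.178 [ 0.5436 -0.0668] z.087 [ 0.549  -0.0687]
dark [217.1 215.6] 180 z.178 [0.4988 0.0797] z.087 [0.501  0.0883]
dark [223.  244.8] 175 z.178 [ 0.4788 -0.0065] z.087 [ 0.4796 -0.0041]
sideknob [149.96551724 240.75862069] [20  7 11  6 29] [0.6052 0.0718 0.158 ]
sideknob [162.86071429 235.26428571] [  6  15  24  19 280] [0.5679 0.0282 0.158 ]
sideknob [170.72093023 257.02325581] [39 26  6 10 43] [ 0.6005 -0.0253  0.158 ]
150 75 [ 0.4808 -0.3421] ((0.4805583953857422, -0.3422216475009918), (0.030890783295035362, 0.02157348021864891), 9.66344165802002) pca -168.71470133903088
170 60 [ 0.4806 -0.3427] ((0.4807358682155609, -0.3428267240524292), (0.029948128387331963, 0.01781453751027584), 11.30177116394043) pca -164.52440108481693Traceback (most recent call last):
  File "<stdin>", line 23, in <module>
    return _wrapfunc(a, 'argmax', axis=axis, out=out, **kwds)
    return bound(*args, **kwds)
ValueError: attempt to get argmax of an empty sequence
```

The axis is at about (0.570, 0.0235): both opposite tin pairs agree at 94.7 mm radius. The beaker phase is 76.8°, and the thermometer top is at (0.4807, -0.3424) with yaw about 10.5°. Now moving.

```bash
python3 -m jog '[{"tz":-4},{"tz":-4},{"tx":-3.5,"ty":-2.7},{"tx":-3.5,"ty":-2.7},{"tx":-3.5,"ty":-2.7},{"tx":-3.5,"ty":-2.7},{"tx":-3.5,"ty":-2.7},{"tx":-3.5,"ty":-2.7}]'; python3 -m jog '[{"tx":-3.5,"ty":-2.7},{"tx":-3.5,"ty":-2.7},{"tx":-3.5,"ty":-2.7},{"tx":-3.5,"ty":-2.7},{"tx":-3.5,"ty":-2.7},{"tx":-3.5,"ty":-2.7},{"tx":-3.5,"ty":-2.7},{"tx":-3.5,"ty":-2.7}]'; python3 -m jog '[{"tx":-3.5,"ty":-2.7},{"roll":0.12},{"roll":0.12},{"roll":0.12},{"roll":0.12},{"roll":0.12},{"roll":0.12},{"roll":0.12}]'
cat >> h.py <<'E'
def need(x,y,s=None):
    s=s or read_state();d=np.array([x,y])-s["position"][:2];R=s["tcp_rot"]
    print("pos",s["position"].round(4),"yang",np.degrees(np.arctan2(R[1,1],R[0,1])).round(1),"tx,ty cm",(100*d@R[:2,:2]).round(2),"j6",s["joint_positions"][5].round(1),"t",s["time_s"],"F",s["force"].round(1))
E
python3 -c "
from h import *
need(.570,.0235)"
```

```text
pos [0.21   0.5886 0.2415] yang 70.4 tx,ty cm [-52.9  -41.12] j6 -10.2 t 1.5 F [-0.9 -0.1 -0.1]$[0]: bad value
$[0]: bad value
$[0]: bad value
```

```bash
python3 -m jog '[{"tx":0,"ty":0,"tz":-4,"roll":0,"jaw":1},{"tx":0,"ty":0,"tz":-4,"roll":0,"jaw":1}]'
```

```text
time_s: 1.7
position: [0.2096, 0.5878, 0.3209]
tcp_rot: [[-0.942, 0.336, -0.002], [0.336, 0.942, -0.004], [0.001, -0.004, -1.0]]
force: [-0.6, -0.0, 0.4]
opening: 0.999
grasp_force: 0.0
```

```bash
python3 -m jog '[{"tx":-3.5,"ty":-2.7,"tz":0,"roll":0,"jaw":1},{"tx":-3.5,"ty":-2.7,"tz":0,"roll":0,"jaw":1},{"tx":-3.5,"ty":-2.7,"tz":0,"roll":0,"jaw":1},{"tx":-3.5,"ty":-2.7,"tz":0,"roll":0,"jaw":1},{"tx":-3.5,"ty":-2.7,"tz":0,"roll":0,"jaw":1},{"tx":-3.5,"ty":-2.7,"tz":0,"roll":0,"jaw":1},{"tx":-3.5,"ty":-2.7,"tz":0,"roll":0,"jaw":1},{"tx":-3.5,"ty":-2.7,"tz":0,"roll":0,"jaw":1}]' | head -2;  python3 -m jog '[{"tx":-3.5,"ty":-2.7,"tz":0,"roll":0,"jaw":1},{"tx":-3.5,"ty":-2.7,"tz":0,"roll":0,"jaw":1},{"tx":-3.5,"ty":-2.7,"tz":0,"roll":0,"jaw":1},{"tx":-3.5,"ty":-2.7,"tz":0,"roll":0,"jaw":1},{"tx":-3.5,"ty":-2.7,"tz":0,"roll":0,"jaw":1},{"tx":-3.5,"ty":-2.7,"tz":0,"roll":0,"jaw":1},{"tx":-3.5,"ty":-2.7,"tz":0,"roll":0,"jaw":1},{"tx":0,"ty":0,"tz":0,"roll":0.12,"jaw":1}]' | head -2;  python3 -m jog '[{"tx":0,"ty":0,"tz":0,"roll":0.12,"jaw":1},{"tx":0,"ty":0,"tz":0,"roll":0.12,"jaw":1},{"tx":0,"ty":0,"tz":0,"roll":0.12,"jaw":1},{"tx":0,"ty":0,"tz":0,"roll":0.12,"jaw":1},{"tx":0,"ty":0,"tz":0,"roll":0.12,"jaw":1},{"tx":0,"ty":0,"tz":0,"roll":0.12,"jaw":1},{"tx":0,"ty":0,"tz":0,"roll":0.12,"jaw":1}]'
python3 -c "
from h import *
need(.570,.0235)"
```

```text
time_s: 2.5
position: [0.4018, 0.2895, 0.3218]
time_s: 3.3
position: [0.5718, 0.0256, 0.3215]
time_s: 4.0
position: [0.5683, 0.0307, 0.3216]
tcp_rot: [[-0.26, 0.966, 0.0], [0.966, 0.26, 0.0], [-0.0, 0.0, -1.0]]
force: [0.5, -0.2, 0.5]
opening: 1.001
grasp_force: 0.0
pos [0.5683 0.0307 0.3216] yang 15.1 tx,ty cm [-0.74 -0.03] j6 -23.2 t 4.0 F [ 0.5 -0.2  0.5]
```

```bash
python3 -m jog '[{"tx":-0.37,"ty":0,"tz":0,"roll":0,"jaw":1},{"tx":-0.37,"ty":0,"tz":2,"roll":0,"jaw":1},{"tx":0,"ty":0,"tz":3,"roll":0,"jaw":1},{"tx":0,"ty":0,"tz":3,"roll":0,"jaw":1},{"tx":0,"ty":0,"tz":2,"roll":0,"jaw":1}]' >/dev/null
python3 - <<'E'
from h import *
need(.570,.0235);print(read_state()["joint_positions"].round(1))
S=capture("side");cv2.imwrite("pics/s1.png",cv2.resize(S["img"][60:260,130:350,::-1],(660,600),interpolation=2))
T=capture("top")
print([(d["p"],d["point"]) for d in landmark_of("side","knob")])
E
```

```text
pos [0.5695 0.0234 0.2197] yang 15.5 tx,ty cm [-0.    0.06] j6 -24.4 t 4.5 F [ 0.3  0.1 -0.2]
[ -8.9  27.6  91.4  -0.   61.2 -24.4]
[(0.75, [161.9, 238.2]), (0.55, [184.5, 303.4])]
```

View pics/s1.png

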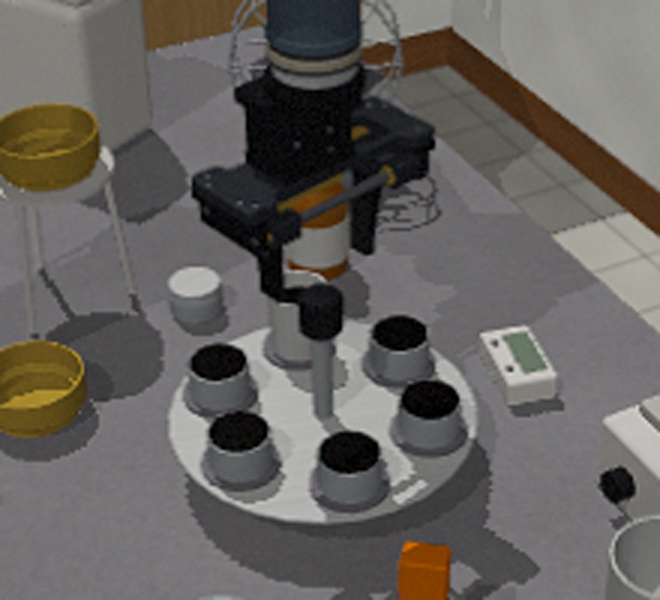

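The side view shows the open fingers straddling the knob (crop (320,300)), with the tips just above it. Descending to grip.

```bash
python3 -m jog '[{"tx":0,"ty":0,"tz":3,"roll":0,"jaw":1},{"tx":0,"ty":0,"tz":2.7,"roll":0,"jaw":1},{"tx":0,"ty":0,"tz":0,"roll":0,"jaw":0.4},{"tx":0,"ty":0,"tz":0,"roll":0,"jaw":0.4},{"tx":0,"ty":0,"tz":0,"roll":0,"jaw":0.4},{"tx":0,"ty":0,"tz":0,"roll":0,"jaw":0.4},{"tx":0,"ty":0,"tz":0,"roll":0,"jaw":0.4},{"tx":0,"ty":0,"tz":0,"roll":0,"jaw":0.4}]'
```

```text
time_s: 5.45
position: [0.5707, 0.0235, 0.1653]
tcp_rot: [[-0.265, 0.964, 0.001], [0.964, 0.265, -0.0], [-0.001, 0.001, -1.0]]
force: [-0.1, -0.3, -1.0]
opening: 0.538
grasp_force: 0.0
```

```bash
python3 -m jog '[{"tx":0,"ty":0,"tz":0.3,"roll":0,"jaw":0.3},{"tx":0,"ty":0,"tz":0,"roll":0,"jaw":0.3},{"tx":0,"ty":0,"tz":0,"roll":0,"jaw":0.3},{"tx":0,"ty":0,"tz":0,"roll":0,"jaw":0.3}]'; python3 -c "
from h import *
need(.570,.0235)"
```

```text
time_s: 5.85
position: [0.5716, 0.0237, 0.162]
tcp_rot: [[-0.265, 0.964, 0.003], [0.964, 0.265, 0.0], [-0.001, 0.003, -1.0]]
force: [2.5, 2.2, 1.2]
opening: 0.422
grasp_force: 30.0
pos [0.5716 0.0237 0.162 ] yang 15.3 tx,ty cm [ 0.02 -0.16] j6 -24.2 t 5.85 F [2.5 2.2 1.2]
```

```bash
python3 -m jog '[{"tx":0,"ty":0,"tz":0,"roll":-0.03,"jaw":0.3},{"tx":0,"ty":0,"tz":0,"roll":-0.06,"jaw":0.3},{"tx":0,"ty":0,"tz":0,"roll":-0.09,"jaw":0.3},{"tx":0,"ty":0,"tz":0,"roll":-0.12,"jaw":0.3},{"tx":0,"ty":0,"tz":0,"roll":-0.13,"jaw":0.3},{"tx":0,"ty":0,"tz":0,"roll":-0.13,"jaw":0.3},{"tx":0,"ty":0,"tz":0,"roll":-0.13,"jaw":0.3},{"tx":0,"ty":0,"tz":0,"roll":-0.13,"jaw":0.3}]'; python3 -m jog '[{"tx":0,"ty":0,"tz":0,"roll":-0.13,"jaw":1},{"tx":0,"ty":0,"tz":0,"roll":-0.13,"jaw":1},{"tx":0,"ty":0,"tz":0,"roll":-0.13,"jaw":1},{"tx":0,"ty":0,"tz":0,"roll":-0.13,"jaw":1},{"tx":0,"ty":0,"tz":0,"roll":-0.1,"jaw":1},{"tx":0,"ty":0,"tz":0,"roll":-0.04,"jaw":1},{"tx":0,"ty":0,"tz":0,"roll":0,"jaw":1}]'; python3 -m jog '[{"tx":0,"ty":0,"tz":-4,"roll":0,"jaw":1},{"tx":0,"ty":0,"tz":-5,"roll":0,"jaw":1},{"tx":0,"ty":0,"tz":-4,"roll":0,"jaw":1}]'; python3 -c "
from h import *
need(.481,-.3424)"
```

```text
time_s: 6.65
position: [0.572, 0.024, 0.1619]
tcp_rot: [[-0.888, 0.459, 0.004], [0.459, 0.888, 0.001], [-0.003, 0.003, -1.0]]
force: [4.9, 3.1, 1.0]
opening: 0.426
grasp_force: 30.0
time_s: 7.35
position: [0.5685, 0.0235, 0.1607]
tcp_rot: [[-0.984, -0.177, -0.005], [-0.177, 0.984, -0.0], [0.004, 0.001, -1.0]]
force: [-0.3, 1.0, 0.1]
opening: 0.956
grasp_force: 0.0
time_s: 7.65
position: [0.5695, 0.0234, 0.293]
tcp_rot: [[-0.984, -0.176, -0.002], [-0.176, 0.984, -0.0], [0.002, -0.0, -1.0]]
force: [0.6, -0.1, 0.9]
opening: 0.998
grasp_force: 0.0
pos [0.5695 0.0234 0.293 ] yang 100.1 tx,ty cm [ 15.15 -34.45] j6 -109.0 t 7.65 F [ 0.6 -0.1  0.9]
```

```bash
python3 -m jog '[{"tx":1.89,"ty":-4.3,"tz":0,"roll":0,"jaw":1},{"tx":1.89,"ty":-4.3,"tz":0,"roll":0,"jaw":1},{"tx":1.89,"ty":-4.3,"tz":0,"roll":0,"jaw":1},{"tx":1.89,"ty":-4.3,"tz":0,"roll":0,"jaw":1},{"tx":1.89,"ty":-4.3,"tz":0,"roll":0,"jaw":1},{"tx":1.89,"ty":-4.3,"tz":0,"roll":0,"jaw":1},{"tx":1.89,"ty":-4.3,"tz":0,"roll":0,"jaw":1},{"tx":1.89,"ty":-4.3,"tz":0,"roll":0,"jaw":1}]'>/dev/null
cat >> h.py <<'E'
AX=np.array([.570,.0235])
def phase(c,guess=None):
    g=c["img"].astype(int).sum(2)/3;dk=((g<45)*255).astype(np.uint8);n,l,st,ce=cv2.connectedComponentsWithStats(dk[150:245,190:285])
    out=[]
    for i in range(1,n):
        if 100<st[i,4]<260:
            p=ce[i][::-1]+[150,190];w=at(T:=c,p,.087)[0,:2]-AX;r=np.hypot(*w)
            if .085<r<.11: out.append((np.degrees(np.arctan2(w[1],w[0])),r,st[i,4]))
    return out
def mod60(o):
    a=np.array([x[0] for x in o]);return np.degrees(np.angle(np.exp(1j*np.radians(a*6)).mean()))/6
E
python3 - <<'E'
from h import *
need(.481,-.3424)
for i in range(2):
    t=read_state()["time_s"];c=capture("top")
    o=phase(c);print(t,"mod60",mod60(o),[tuple(np.round(x,2)) for x in o])
    print("beaker",[(round(d["p"],2),(at(c,d["point"],.118)[0,:2]-AX).round(3)) for d in landmark_of("top","beaker_brim")[:3]])
cv2.imwrite("pics/t2.png",cv2.resize(c["img"][140:270,180:400,::-1],(800,473),interpolation=2))
E
```

```text
pos [ 0.4803 -0.3428  0.2909] yang 100.1 tx,ty cm [-0.07  0.03] j6 -146.5 t 8.45 F [ 1.5 -0.2  0.1]
8.45 mod60 23.84304754271056 [(np.float64(23.05), np.float64(0.09), np.float64(136.0)), (np.float64(-36.11), np.float64(0.1), np.float64(162.0)), (np.float64(83.62), np.float64(0.09), np.float64(155.0)), (np.float64(-94.86), np.float64(0.09), np.float64(158.0)), (np.float64(143.57), np.float64(0.09), np.float64(170.0)), (np.float64(-156.2), np.float64(0.09), np.float64(168.0))]
beaker [(0.64, array([-0.013, -0.092])), (0.64, array([ 0.196, -0.   ]))]
8.55 mod60 -28.517419903206093 [(np.float64(-28.67), np.float64(0.1), np.float64(164.0)), (np.float64(30.61), np.float64(0.09), np.float64(115.0)), (np.float64(-87.25), np.float64(0.1), np.float64(157.0)), (np.float64(91.38), np.float64(0.09), np.float64(158.0)), (np.float64(-148.32), np.float64(0.09), np.float64(168.0)), (np.float64(151.16), np.float64(0.09), np.float64(166.0))]
beaker [(0.98, array([-0.004, -0.09 ]))]
```

View pics/t2.png

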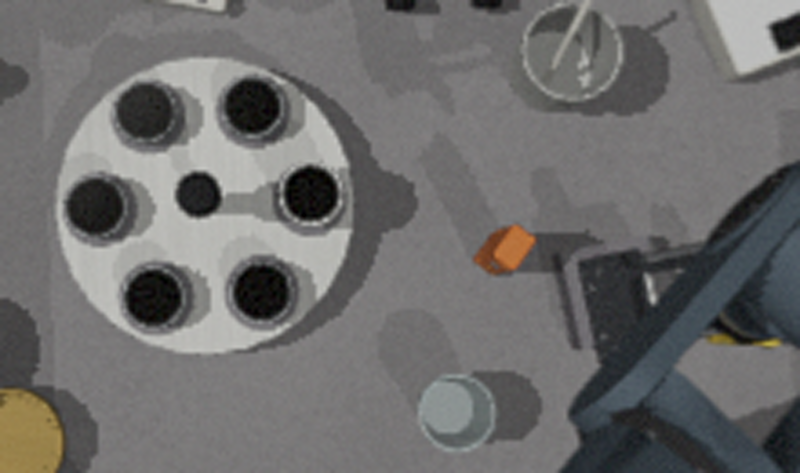

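The network (p 0.98) and the picture agree that the beaker is now on the -y side (crop (310,193)). It turns at about 76°/s (1.33 rad/s), within limits, and the gripper is over the cradle. Descending.

```bash
python3 -m jog '[{"tx":0,"ty":0,"tz":3,"roll":0,"jaw":0.65},{"tx":0,"ty":0,"tz":4,"roll":0,"jaw":0.65},{"tx":0,"ty":0,"tz":4,"roll":0,"jaw":0.65},{"tx":0,"ty":0,"tz":4,"roll":0,"jaw":0.65},{"tx":0,"ty":0,"tz":3.7,"roll":0,"jaw":0.65},{"tx":0,"ty":0,"tz":0,"roll":0,"jaw":0.5}]'; python3 -m jog '[{"tx":0,"ty":0,"tz":0,"roll":0,"jaw":0.15},{"tx":0,"ty":0,"tz":0,"roll":0,"jaw":0.15},{"tx":0,"ty":0,"tz":0,"roll":0,"jaw":0.15},{"tx":0,"ty":0,"tz":0,"roll":0,"jaw":0.15},{"tx":0,"ty":0,"tz":0,"roll":0,"jaw":0.15},{"tx":0,"ty":0,"tz":0,"roll":0,"jaw":0.15},{"tx":0,"ty":0,"tz":0,"roll":0,"jaw":0.15}]'
```

```text
time_s: 9.25
position: [0.4793, -0.3364, 0.0997]
tcp_rot: [[-0.984, -0.178, -0.009], [-0.178, 0.984, 0.01], [0.008, 0.012, -1.0]]
force: [-1.0, 1.4, 0.6]
opening: 0.627
grasp_force: 0.0
time_s: 9.95
position: [0.4829, -0.3424, 0.1064]
tcp_rot: [[-0.984, -0.176, 0.002], [-0.176, 0.984, -0.002], [-0.002, -0.002, -1.0]]
force: [-0.1, 0.9, 7.1]
opening: 0.275
grasp_force: 30.0
```

```bash
python3 -m jog '[{"tx":0,"ty":0,"tz":-3,"roll":0,"jaw":0.15},{"tx":0,"ty":0,"tz":-4,"roll":0,"jaw":0.15},{"tx":0,"ty":0,"tz":-4,"roll":0,"jaw":0.15},{"tx":0,"ty":0,"tz":-4,"roll":0,"jaw":0.15},{"tx":0,"ty":0,"tz":-3.6,"roll":0,"jaw":0.15},{"tx":0,"ty":0,"tz":0,"roll":0,"jaw":0.15},{"tx":0,"ty":0,"tz":0,"roll":0,"jaw":0.15}]'
cat >> h.py <<'E'
import json,os
def obs():
    t=read_state()["time_s"];c=capture("top");o=phase(c);
    L=json.load(open("obs.json")) if os.path.exists("obs.json") else [[8.45,-96.16],[8.55,-88.52]]
    L.append([t,mod60(o)]);json.dump(L,open("obs.json","w"));print(t,len(o),L[-1][1]);return c
E
python3 - <<'E'
from h import *
obs();c=obs();print([(round(d["p"],2),(at(c,d["point"],.118)[0,:2]-AX).round(3)) for d in landmark_of("top","beaker_brim")[:3]])
S=capture("side");need(.481,-.3424);print(read_state()["grasp_force"],read_state()["opening"])
s=read_state()["position"]
for d in landmark_of("side","thermometer")[:3]:print(d["p"],d["point"],at(S,d["point"],s[2]-.097)[0]-s)
cv2.imwrite("pics/s3.png",cv2.resize(S["img"][150:384,180:340,::-1],(410,600),interpolation=2))
E
```

```text
time_s: 10.65
position: [0.482, -0.3416, 0.2914]
tcp_rot: [[-0.984, -0.176, 0.001], [-0.176, 0.984, -0.001], [-0.001, -0.001, -1.0]]
force: [-0.4, -0.1, -1.8]
opening: 0.275
grasp_force: 30.0
10.65 6 5.623250398539785
10.7 6 9.23075388325797
[(0.58, array([0.025, 0.1  ]))]
pos [ 0.4813 -0.3408  0.2885] yang 100.1 tx,ty cm [ 0.05 -0.15] j6 -146.3 t 10.85 F [ 0.8  0.5 -1. ]
29.99984329333529 0.2746343235971961
0.94 [289.3, 270.6] [-0.04547576 -0.04120414 -0.097     ]
0.66 [372.7, 286.4] [-0.10506954 -0.19672441 -0.097     ]
```

View pics/s3.png

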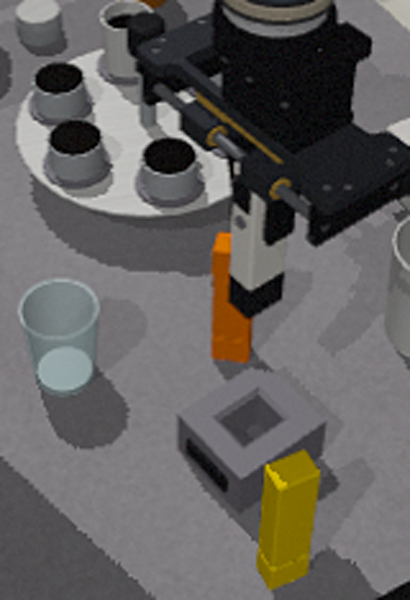

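The thermometer is held upright, lens end down (crop (256,300)), and the pocket is empty at (250,420). Now observing the coasting for a few seconds to fit the decay.

```bash
Z='see typed rows'; python3 -m jog '[{"tx":0,"ty":0,"tz":0,"roll":0,"jaw":0.15},{"tx":0,"ty":0,"tz":0,"roll":0,"jaw":0.15},{"tx":0,"ty":0,"tz":0,"roll":0,"jaw":0.15},{"tx":0,"ty":0,"tz":0,"roll":0,"jaw":0.15},{"tx":0,"ty":0,"tz":0,"roll":0,"jaw":0.15},{"tx":0,"ty":0,"tz":0,"roll":0,"jaw":0.15},{"tx":0,"ty":0,"tz":0,"roll":0,"jaw":0.15},{"tx":0,"ty":0,"tz":0,"roll":0,"jaw":0.15}]' >/dev/null; python3 -c "
from h import *
obs()"; python3 -m jog '[{"tx":0,"ty":0,"tz":0,"roll":0,"jaw":0.15},{"tx":0,"ty":0,"tz":0,"roll":0,"jaw":0.15},{"tx":0,"ty":0,"tz":0,"roll":0,"jaw":0.15},{"tx":0,"ty":0,"tz":0,"roll":0,"jaw":0.15},{"tx":0,"ty":0,"tz":0,"roll":0,"jaw":0.15},{"tx":0,"ty":0,"tz":0,"roll":0,"jaw":0.15},{"tx":0,"ty":0,"tz":0,"roll":0,"jaw":0.15},{"tx":0,"ty":0,"tz":0,"roll":0,"jaw":0.15}]' >/dev/null; python3 -c "
from h import *
obs()"; python3 -m jog '[{"tx":0,"ty":0,"tz":0,"roll":0,"jaw":0.15},{"tx":0,"ty":0,"tz":0,"roll":0,"jaw":0.15},{"tx":0,"ty":0,"tz":0,"roll":0,"jaw":0.15},{"tx":0,"ty":0,"tz":0,"roll":0,"jaw":0.15},{"tx":0,"ty":0,"tz":0,"roll":0,"jaw":0.15},{"tx":0,"ty":0,"tz":0,"roll":0,"jaw":0.15},{"tx":0,"ty":0,"tz":0,"roll":0,"jaw":0.15},{"tx":0,"ty":0,"tz":0,"roll":0,"jaw":0.15}]' >/dev/null
cat >> h.py <<'E'
from scipy.optimize import least_squares
def fit():
    L=np.array(json.load(open("obs.json")));t0=8.45
    # w' = -k w - c, c/k nominal 0.4 rad/s ratio
    def ph(p,t):
        k=p[2];r=np.degrees(.4);s=t-t0;return p[0]+(p[1]+r)*(1-np.exp(-k*s))/k-r*s
    # unwrap mod60 sequentially with nominal model then refine
    f=lambda p:(lambda e:np.r_[e,(p[2]-.02)/.008])((L[:,1]-ph(p,L[:,0])+30)%60-30)
    best=min((least_squares(f,[-96.2,w,k]) for w in(74,75,76,77) for k in(.015,.02,.03)),key=lambda r:r.cost)
    p=best.x;return (lambda t:ph(p,t)),p,f(p)
E
python3 - <<'E'
from h import *
S=capture("side");c=obs();F,p,e=fit();t=14;print(p.round(3),e.round(2),"w now",F(14.)-F(13.))
print([(round(d["p"],2),np.degrees(np.arctan2(*(at(c,d["point"],.118)[0,:2]-AX)[::-1])).round(0)) for d in landmark_of("top","beaker_brim")[:3]],F(read_state()["time_s"]-.1)%360)
print(proj(S,np.r_[read_state()["position"][:2],.1935]))
for d in trace("side","thermometer")[:3]:
    print(d["p"],d["bbox"])
g=S["img"][255:280,262:300].sum(2)//3
cv2.imwrite("pics/s4.png",cv2.resize(S["img"][200:300,230:330,::-1],(600,600),interpolation=2))
E
```

```text
11.7 6 19.34491104006161
12.55 6 17.720784710205894
13.45 6 18.06610451590038
[-9.6104e+01  7.5658e+01  2.0000e-02] [-0.06  0.03  0.05  0.09 -0.11 -0.03  0.04  0.03] w now 66.06664453470378
[] 258.02746516128235
[[264.48611609 281.58199685]]
0.85 [280.8, 325.3, 22.4, 58.7]
0.77 [271.2, 217.6, 19.5, 57.7]
0.55 [261.8, 240.7, 16.0, 50.8]
```

View pics/s4.png

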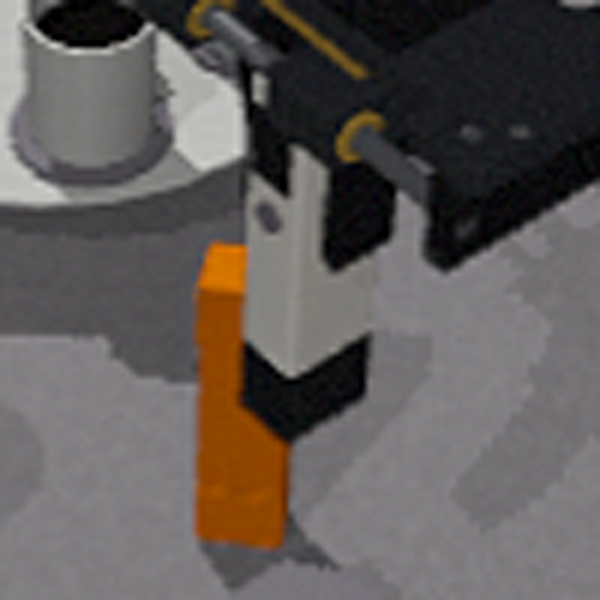

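The held lens face centre lies within about 2 mm of the TCP line, and the coasting fit is good to 0.1° (66°/s now). Moving to a waiting point at -90° on the circle.

```bash
python3 -m jog '[{"tx":-1.92,"ty":3.57,"tz":0,"roll":0,"jaw":0.15},{"tx":-1.92,"ty":3.57,"tz":0,"roll":0,"jaw":0.15},{"tx":-1.92,"ty":3.57,"tz":0,"roll":0,"jaw":0.15},{"tx":-1.92,"ty":3.57,"tz":0,"roll":0,"jaw":0.15},{"tx":-1.92,"ty":3.57,"tz":0,"roll":0,"jaw":0.15},{"tx":-1.92,"ty":3.57,"tz":0,"roll":0,"jaw":0.15},{"tx":-1.92,"ty":3.57,"tz":0,"roll":0,"jaw":0.15},{"tx":0,"ty":0,"tz":3.7,"roll":0,"jaw":0.15}]' >/dev/null; python3 -m jog '[{"tx":0,"ty":0,"tz":0,"roll":0,"jaw":0.15},{"tx":0,"ty":0,"tz":0,"roll":0,"jaw":0.15}]'
cat >> h.py <<'E'
R0=.095
def rows(t0,cmd,n=8):
    "tool-axis increments that put the lens on the beaker at t0+.1,... from commanded xy cmd"
    F,p,e=fit();R=read_state()["tcp_rot"][:2,:2]
    for i in range(1,n+1):
        a=np.radians(F(t0+.1*i));g=AX+R0*np.array([np.cos(a),np.sin(a)])
        d=(100*(g-cmd)@R).round(2);cmd=cmd+R@d/100;print(f"{t0+.1*i:.2f}",d,(np.degrees(a)%360).round(1))
    print("cmd",cmd.round(4).tolist(),"w",(F(t0+.5)-F(t0-.5)).round(1))
E
python3 - <<'E'
from h import *
c=obs();F,p,e=fit();print(p.round(3),e.round(2));need(.570,-.0715)
t=read_state()["time_s"];print(t,F(t)%360);
for x in np.arange(18,20,.1):
    if abs((F(x)-270+180)%360-180)<8: print(x,F(x)%360)
o=phase(c);print([tuple(np.round(x,2)) for x in o])
E
```

```text
time_s: 14.6
position: [0.5699, -0.0721, 0.2532]
tcp_rot: [[-0.984, -0.176, -0.002], [-0.176, 0.984, 0.0], [0.002, 0.001, -1.0]]
force: [0.7, -0.4, -0.8]
opening: 0.273
grasp_force: 30.0
14.6 3 -28.084754240492543
[-9.6151e+01  7.5855e+01  2.1000e-02] [-0.01  0.06 -0.08 -0.04 -0.15  0.08  0.39 -0.25  0.17]
pos [ 0.5706 -0.0728  0.2542] yang 100.1 tx,ty cm [0.04 0.14] j6 -118.5 t 14.65 F [ 1.6 -0.2  0. ]
14.65 335.35039337466696
19.50000000000002 262.8610265535874
19.600000000000023 268.36255808095575
19.700000000000024 273.8474697438344
[(np.float64(32.46), np.float64(0.09), np.float64(122.0)), (np.float64(92.67), np.float64(0.09), np.float64(158.0)), (np.float64(150.61), np.float64(0.1), np.float64(139.0))]
```

```bash
for i in 1 2 3 4; do python3 -m jog '[{"tx":0,"ty":0,"tz":0,"roll":0,"jaw":0.15},{"tx":0,"ty":0,"tz":0,"roll":0,"jaw":0.15},{"tx":0,"ty":0,"tz":0,"roll":0,"jaw":0.15},{"tx":0,"ty":0,"tz":0,"roll":0,"jaw":0.15},{"tx":0,"ty":0,"tz":0,"roll":0,"jaw":0.15},{"tx":0,"ty":0,"tz":0,"roll":0,"jaw":0.15},{"tx":0,"ty":0,"tz":0,"roll":0,"jaw":0.15},{"tx":0,"ty":0,"tz":0,"roll":0,"jaw":0.15}]'|sed -n 1,2p; python3 -c "
from h import *
obs()"; done
python3 - <<'E'
from h import *
F,p,e=fit();print(p.round(4),e.round(2));t=read_state()["time_s"];print(t)
for x in t+np.arange(1.1,1.9,.1):print(x.round(2),F(x)%360)
t1=t+np.arange(0,3,.1);k=np.argmin(abs((F(t1)-269+180)%360-180));print("idle rows",k)
rows(t1[k],np.array([.570,-.0722]),16)
E
```

```text
time_s: 15.45
position: [0.5704, -0.0719, 0.2535]
15.45 4 25.645376039126962
time_s: 16.3
position: [0.5704, -0.072, 0.2536]
16.3 4 18.882019781948003
time_s: 17.15
position: [0.5704, -0.072, 0.2536]
17.15 4 10.935129207551372
time_s: 18.0
position: [0.5704, -0.072, 0.2535]
18.0 4 -0.00044771832199301786
[-9.60075e+01  7.55801e+01  2.03000e-02] [-0.15 -0.06  0.12  0.17  0.05  0.2   0.34 -0.61 -0.66  0.04  0.8  -0.23
  0.04]
18.05
19.15 246.10228277298597
19.25 251.72933134028005
19.35 257.34032228553906
19.45 262.93528816983803
19.55 268.51426148822225
19.65 274.0772746698475
19.75 279.6243600781107
19.85 285.155550010782
idle rows 15
19.65 [-0.68 -0.03] 274.1
19.75 [-0.92 -0.05] 279.6
19.85 [-0.92  0.04] 285.2
19.95 [-0.9   0.12] 290.7
20.05 [-0.89  0.21] 296.2
20.15 [-0.86  0.29] 301.7
20.25 [-0.83  0.37] 307.1
20.35 [-0.78  0.45] 312.6
20.45 [-0.74  0.52] 318.0
20.55 [-0.68  0.58] 323.4
20.65 [-0.62  0.65] 328.8
20.75 [-0.56  0.7 ] 334.2
20.85 [-0.49  0.74] 339.6
20.95 [-0.41  0.79] 345.0
21.05 [-0.34  0.81] 350.3
21.15 [-0.26  0.85] 355.6
cmd [0.6647, 0.0163] w 55.7
```

Run:
```python
from h import *
F,p,e=fit();t=read_state()["time_s"];S=capture("side")
a=np.radians(F(t));print("pred beaker px",proj(S,np.r_[AX+R0*np.array([np.cos(a),np.sin(a)]),.118]),[(round(d["p"],2),np.round(d["point"],0)) for d in landmark_of("side","beaker_brim")[:3]])
print(read_state()["time_s"])
rows(21.15,np.array([.6647,.0163]),24)
```

```text
pred beaker px [[188.52344086 203.59499557]] [(0.74, array([191., 200.]))]
18.15
21.25 [-0.18  0.86] 0.9
21.35 [-0.1   0.87] 6.2
21.45 [-0.02  0.87] 11.5
21.55 [0.06 0.88] 16.8
21.65 [0.14 0.85] 22.0
21.75 [0.22 0.84] 27.3
21.85 [0.29 0.82] 32.5
21.95 [0.36 0.78] 37.7
22.05 [0.43 0.74] 42.9
22.15 [0.5 0.7] 48.1
22.25 [0.55 0.65] 53.2
22.35 [0.61 0.6 ] 58.4
22.45 [0.66 0.54] 63.5
22.55 [0.7  0.47] 68.6
22.65 [0.74 0.41] 73.7
22.75 [0.77 0.35] 78.8
22.85 [0.8  0.27] 83.9
22.95 [0.81 0.2 ] 88.9
23.05 [0.83 0.12] 94.0
23.15 [0.83 0.06] 99.0
23.25 [ 0.83 -0.02] 104.0
23.35 [ 0.82 -0.09] 109.0
23.45 [ 0.81 -0.17] 114.0
23.55 [ 0.79 -0.23] 118.9
cmd [0.5241, 0.1066] w 53.2
```

The beaker's identity is confirmed: predicted at side (189,204), the network says (191,200). Idling 14 rows, then tracking.

```bash
for i in 1 2; do python3 -m jog '[{"tx":0,"ty":0,"tz":0,"roll":0,"jaw":0.15},{"tx":0,"ty":0,"tz":0,"roll":0,"jaw":0.15},{"tx":0,"ty":0,"tz":0,"roll":0,"jaw":0.15},{"tx":0,"ty":0,"tz":0,"roll":0,"jaw":0.15},{"tx":0,"ty":0,"tz":0,"roll":0,"jaw":0.15},{"tx":0,"ty":0,"tz":0,"roll":0,"jaw":0.15},{"tx":0,"ty":0,"tz":0,"roll":0,"jaw":0.15}]'|head -1; done
python3 -m jog '[{"tx":-0.68,"ty":-0.03,"tz":0,"roll":0,"jaw":0.15},{"tx":-0.92,"ty":-0.05,"tz":0,"roll":0,"jaw":0.15},{"tx":-0.92,"ty":0.04,"tz":0,"roll":0,"jaw":0.15},{"tx":-0.9,"ty":0.12,"tz":0,"roll":0,"jaw":0.15},{"tx":-0.89,"ty":0.21,"tz":0,"roll":0,"jaw":0.15},{"tx":-0.86,"ty":0.29,"tz":0,"roll":0,"jaw":0.15},{"tx":-0.83,"ty":0.37,"tz":0,"roll":0,"jaw":0.15},{"tx":-0.78,"ty":0.45,"tz":0,"roll":0,"jaw":0.15}]'|head -2
python3 -m jog '[{"tx":-0.74,"ty":0.52,"tz":0,"roll":0,"jaw":0.15},{"tx":-0.68,"ty":0.58,"tz":0,"roll":0,"jaw":0.15},{"tx":-0.62,"ty":0.65,"tz":0,"roll":0,"jaw":0.15},{"tx":-0.56,"ty":0.7,"tz":0,"roll":0,"jaw":0.15},{"tx":-0.49,"ty":0.74,"tz":0,"roll":0,"jaw":0.15},{"tx":-0.41,"ty":0.79,"tz":0,"roll":0,"jaw":0.15},{"tx":-0.34,"ty":0.81,"tz":0,"roll":0,"jaw":0.15},{"tx":-0.26,"ty":0.85,"tz":0,"roll":0,"jaw":0.15}]'
python3 - <<'E'
from h import *
F,p,e=fit();s=read_state();a=np.radians(F(s["time_s"]));g=AX+R0*np.array([np.cos(a),np.sin(a)])
print("err mm",((s["position"][:2]-g)*1000).round(1))
E
```

```text
time_s: 18.85
time_s: 19.55
time_s: 20.35
position: [0.6353, -0.0457, 0.2535]
time_s: 21.15
position: [0.6651, 0.0173, 0.2535]
tcp_rot: [[-0.984, -0.176, -0.0], [-0.176, 0.984, 0.0], [0.0, 0.0, -1.0]]
force: [-0.2, 0.6, -1.4]
opening: 0.272
grasp_force: 30.0
err mm [0.4 1. ]
```

```bash
python3 -m jog '[{"tx":-0.18,"ty":0.86,"tz":0,"roll":0,"jaw":0.15},{"tx":-0.1,"ty":0.87,"tz":0,"roll":0,"jaw":0.15},{"tx":-0.02,"ty":0.87,"tz":0,"roll":0,"jaw":0.15},{"tx":0.06,"ty":0.88,"tz":0,"roll":0,"jaw":0.15},{"tx":0.14,"ty":0.85,"tz":0,"roll":0,"jaw":0.15},{"tx":0.22,"ty":0.84,"tz":0,"roll":0,"jaw":0.15},{"tx":0.29,"ty":0.82,"tz":0,"roll":0,"jaw":0.15},{"tx":0.36,"ty":0.78,"tz":0,"roll":0,"jaw":0.15}]'|head -2
python3 -m jog '[{"tx":0.43,"ty":0.74,"tz":0,"roll":0,"jaw":0.15},{"tx":0.5,"ty":0.7,"tz":0,"roll":0,"jaw":0.15},{"tx":0.55,"ty":0.65,"tz":0,"roll":0,"jaw":0.15},{"tx":0.61,"ty":0.6,"tz":0,"roll":0,"jaw":0.15},{"tx":0.66,"ty":0.54,"tz":0,"roll":0,"jaw":0.15},{"tx":0.7,"ty":0.47,"tz":0,"roll":0,"jaw":0.15},{"tx":0.74,"ty":0.41,"tz":0,"roll":0,"jaw":0.15},{"tx":0.77,"ty":0.35,"tz":0,"roll":0,"jaw":0.15}]'|head -2
python3 - <<'E'
from h import *
s=read_state();S=capture("side");F,p,e=fit();a=np.radians(F(s["time_s"]));g=AX+R0*np.array([np.cos(a),np.sin(a)])
print("err mm",((s["position"][:2]-g)*1000).round(1),s["time_s"]);print(proj(S,np.r_[g,.118]))
cv2.imwrite("pics/s5.png",cv2.resize(S["img"][100:260,150:320,::-1],(638,600),interpolation=2))
o=0
rows(read_state()["time_s"],s["position"][:2],32)
E
```

```text
time_s: 21.95
position: [0.6451, 0.0824, 0.2536]
time_s: 22.75
position: [0.5881, 0.1171, 0.2536]
err mm [-0.3  0.4] 22.75
[[155.37534583 227.82957503]]
22.90 [1.18 0.33] 86.4
23.00 [0.82 0.17] 91.4
23.10 [0.82 0.09] 96.5
23.20 [0.84 0.02] 101.5
23.30 [ 0.82 -0.06] 106.5
23.40 [ 0.82 -0.13] 111.5
23.50 [ 0.8  -0.19] 116.4
23.60 [ 0.78 -0.27] 121.4
23.70 [ 0.75 -0.33] 126.3
23.80 [ 0.72 -0.39] 131.3
23.90 [ 0.67 -0.45] 136.2
24.00 [ 0.64 -0.5 ] 141.1
24.10 [ 0.59 -0.56] 146.0
24.20 [ 0.54 -0.6 ] 150.8
24.30 [ 0.48 -0.64] 155.7
24.40 [ 0.43 -0.68] 160.5
24.50 [ 0.36 -0.71] 165.4
24.60 [ 0.31 -0.74] 170.2
24.70 [ 0.24 -0.76] 175.0
24.80 [ 0.17 -0.77] 179.8
24.90 [ 0.11 -0.79] 184.5
25.00 [ 0.05 -0.78] 189.3
25.10 [-0.02 -0.79] 194.0
25.20 [-0.09 -0.78] 198.7
25.30 [-0.14 -0.76] 203.5
25.40 [-0.21 -0.75] 208.2
25.50 [-0.27 -0.73] 212.8
25.60 [-0.33 -0.7 ] 217.5
25.70 [-0.38 -0.67] 222.2
25.80 [-0.44 -0.64] 226.8
25.90 [-0.48 -0.6 ] 231.4
26.00 [-0.53 -0.55] 236.0
cmd [0.517, -0.0553] w 50.7
```

View pics/s5.png

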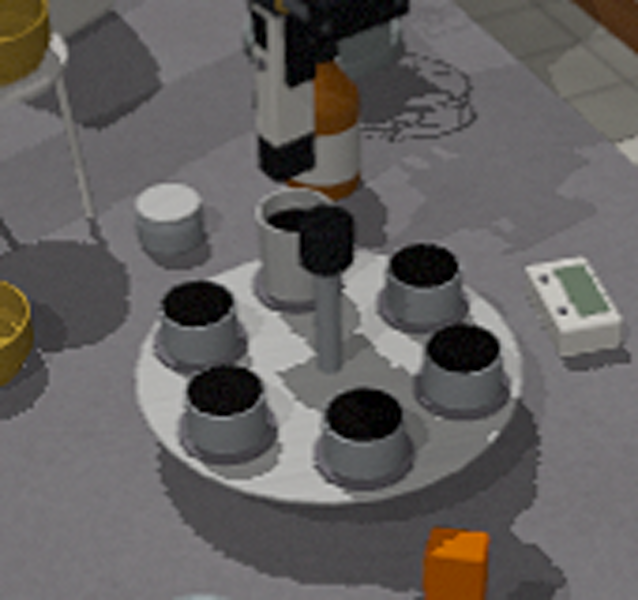

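The lens is over the beaker brim: lens at crop (285,165), brim at (294,212), with clear height between. I'll track to about 29 s without pauses so that a full 6 s is certain.

```bash
python3 -m jog '[{"tx":1.18,"ty":0.33,"tz":0,"roll":0,"jaw":0.15},{"tx":0.82,"ty":0.17,"tz":0,"roll":0,"jaw":0.15},{"tx":0.82,"ty":0.09,"tz":0,"roll":0,"jaw":0.15},{"tx":0.84,"ty":0.02,"tz":0,"roll":0,"jaw":0.15},{"tx":0.82,"ty":-0.06,"tz":0,"roll":0,"jaw":0.15},{"tx":0.82,"ty":-0.13,"tz":0,"roll":0,"jaw":0.15},{"tx":0.8,"ty":-0.19,"tz":0,"roll":0,"jaw":0.15},{"tx":0.78,"ty":-0.27,"tz":0,"roll":0,"jaw":0.15}]'|head -2
python3 -m jog '[{"tx":0.75,"ty":-0.33,"tz":0,"roll":0,"jaw":0.15},{"tx":0.72,"ty":-0.39,"tz":0,"roll":0,"jaw":0.15},{"tx":0.67,"ty":-0.45,"tz":0,"roll":0,"jaw":0.15},{"tx":0.64,"ty":-0.5,"tz":0,"roll":0,"jaw":0.15},{"tx":0.59,"ty":-0.56,"tz":0,"roll":0,"jaw":0.15},{"tx":0.54,"ty":-0.6,"tz":0,"roll":0,"jaw":0.15},{"tx":0.48,"ty":-0.64,"tz":0,"roll":0,"jaw":0.15},{"tx":0.43,"ty":-0.68,"tz":0,"roll":0,"jaw":0.15}]'|head -2
python3 -m jog '[{"tx":0.36,"ty":-0.71,"tz":0,"roll":0,"jaw":0.15},{"tx":0.31,"ty":-0.74,"tz":0,"roll":0,"jaw":0.15},{"tx":0.24,"ty":-0.76,"tz":0,"roll":0,"jaw":0.15},{"tx":0.17,"ty":-0.77,"tz":0,"roll":0,"jaw":0.15},{"tx":0.11,"ty":-0.79,"tz":0,"roll":0,"jaw":0.15},{"tx":0.05,"ty":-0.78,"tz":0,"roll":0,"jaw":0.15},{"tx":-0.02,"ty":-0.79,"tz":0,"roll":0,"jaw":0.15},{"tx":-0.09,"ty":-0.78,"tz":0,"roll":0,"jaw":0.15}]'|head -2
python3 -m jog '[{"tx":-0.14,"ty":-0.76,"tz":0,"roll":0,"jaw":0.15},{"tx":-0.21,"ty":-0.75,"tz":0,"roll":0,"jaw":0.15},{"tx":-0.27,"ty":-0.73,"tz":0,"roll":0,"jaw":0.15},{"tx":-0.33,"ty":-0.7,"tz":0,"roll":0,"jaw":0.15},{"tx":-0.38,"ty":-0.67,"tz":0,"roll":0,"jaw":0.15},{"tx":-0.44,"ty":-0.64,"tz":0,"roll":0,"jaw":0.15},{"tx":-0.48,"ty":-0.6,"tz":0,"roll":0,"jaw":0.15},{"tx":-0.53,"ty":-0.55,"tz":0,"roll":0,"jaw":0.15}]'|head -2
python3 - <<'E'
from h import *
F,p,e=fit();s=read_state();a=np.radians(F(s["time_s"]));g=AX+R0*np.array([np.cos(a),np.sin(a)])
print("err mm",((s["position"][:2]-g)*1000).round(1))
rows(s["time_s"],s["position"][:2],32)
E
```

```text
time_s: 23.6
position: [0.5206, 0.1041, 0.2536]
time_s: 24.4
position: [0.4809, 0.0544, 0.2536]
time_s: 25.2
position: [0.4809, -0.0079, 0.2536]
time_s: 26.0
position: [0.5182, -0.0558, 0.2535]
err mm [ 1.2 -0.5]
26.10 [-0.46 -0.43] 240.6
26.20 [-0.6  -0.46] 245.2
26.30 [-0.64 -0.41] 249.8
26.40 [-0.67 -0.36] 254.4
26.50 [-0.69 -0.3 ] 258.9
26.60 [-0.71 -0.24] 263.4
26.70 [-0.72 -0.19] 267.9
26.80 [-0.74 -0.13] 272.4
26.90 [-0.74 -0.07] 276.9
27.00 [-0.74 -0.01] 281.4
27.10 [-0.74  0.04] 285.9
27.20 [-0.73  0.11] 290.3
27.30 [-0.72  0.15] 294.8
27.40 [-0.7   0.22] 299.2
27.50 [-0.68  0.26] 303.6
27.60 [-0.65  0.31] 308.0
27.70 [-0.63  0.37] 312.4
27.80 [-0.6   0.41] 316.7
27.90 [-0.56  0.45] 321.1
28.00 [-0.53  0.49] 325.4
28.10 [-0.48  0.53] 329.7
28.20 [-0.45  0.56] 334.0
28.30 [-0.39  0.59] 338.3
28.40 [-0.36  0.62] 342.6
28.50 [-0.3   0.64] 346.9
28.60 [-0.25  0.65] 351.2
28.70 [-0.21  0.68] 355.4
28.80 [-0.15  0.68] 359.6
28.90 [-0.1   0.69] 3.8
29.00 [-0.05  0.7 ] 8.1
29.10 [-0.    0.69] 12.2
29.20 [0.05 0.69] 16.4
cmd [0.6611, 0.0503] w 46.1
```

Run:
```python
from h import *
F,p,e=fit();t=read_state()["time_s"];s=read_state()["position"][:2];c=obs();o=phase(c);m=mod60(o)
print("phase err deg",(m-F(t)+30)%60-30,[tuple(np.round(x,2)) for x in o]);F,p,e=fit();print(p,e.round(2))
rows(read_state()["time_s"],s,32)
```

```text
26.0 4 -6.047536982896159
phase err deg -2.0940868548401568 [(np.float64(-6.54), np.float64(0.1), np.float64(166.0)), (np.float64(53.68), np.float64(0.09), np.float64(121.0)), (np.float64(-64.65), np.float64(0.1), np.float64(139.0)), (np.float64(113.32), np.float64(0.09), np.float64(163.0))]
[-9.61432519e+01  7.57107133e+01  2.06144402e-02] [-0.02  0.06  0.05  0.09 -0.07  0.07  0.22 -0.69 -0.69  0.09  0.94  0.02
 -0.09  0.08]
26.15 [-0.49 -0.46] 240.9
26.25 [-0.6  -0.45] 245.4
26.35 [-0.64 -0.41] 250.0
26.45 [-0.66 -0.35] 254.5
26.55 [-0.68 -0.29] 259.0
26.65 [-0.71 -0.24] 263.5
26.75 [-0.72 -0.19] 268.0
26.85 [-0.73 -0.13] 272.4
26.95 [-0.73 -0.07] 276.9
27.05 [-0.74 -0.01] 281.3
27.15 [-0.73  0.04] 285.8
27.25 [-0.72  0.1 ] 290.2
27.35 [-0.72  0.16] 294.6
27.45 [-0.69  0.21] 298.9
27.55 [-0.68  0.26] 303.3
27.65 [-0.65  0.3 ] 307.7
27.75 [-0.62  0.36] 312.0
27.85 [-0.6  0.4] 316.3
27.95 [-0.56  0.45] 320.6
28.05 [-0.52  0.48] 324.9
28.15 [-0.49  0.52] 329.2
28.25 [-0.44  0.55] 333.5
28.35 [-0.4   0.58] 337.8
28.45 [-0.36  0.61] 342.0
28.55 [-0.3   0.63] 346.2
28.65 [-0.26  0.65] 350.5
28.75 [-0.21  0.66] 354.7
28.85 [-0.17  0.68] 358.9
28.95 [-0.11  0.68] 3.0
29.05 [-0.06  0.69] 7.2
29.15 [-0.01  0.69] 11.3
29.25 [0.04 0.68] 15.5
cmd [0.6616, 0.0488] w 45.7
```

The phase error at 26 s was only 2.1° (3.5 mm). I'll track another 3 s with the corrected fit for margin.

```bash
python3 -m jog '[{"tx":-0.49,"ty":-0.46,"tz":0,"roll":0,"jaw":0.15},{"tx":-0.6,"ty":-0.45,"tz":0,"roll":0,"jaw":0.15},{"tx":-0.64,"ty":-0.41,"tz":0,"roll":0,"jaw":0.15},{"tx":-0.66,"ty":-0.35,"tz":0,"roll":0,"jaw":0.15},{"tx":-0.68,"ty":-0.29,"tz":0,"roll":0,"jaw":0.15},{"tx":-0.71,"ty":-0.24,"tz":0,"roll":0,"jaw":0.15},{"tx":-0.72,"ty":-0.19,"tz":0,"roll":0,"jaw":0.15},{"tx":-0.73,"ty":-0.13,"tz":0,"roll":0,"jaw":0.15}]'|head -2
python3 -m jog '[{"tx":-0.73,"ty":-0.07,"tz":0,"roll":0,"jaw":0.15},{"tx":-0.74,"ty":-0.01,"tz":0,"roll":0,"jaw":0.15},{"tx":-0.73,"ty":0.04,"tz":0,"roll":0,"jaw":0.15},{"tx":-0.72,"ty":0.1,"tz":0,"roll":0,"jaw":0.15},{"tx":-0.72,"ty":0.16,"tz":0,"roll":0,"jaw":0.15},{"tx":-0.69,"ty":0.21,"tz":0,"roll":0,"jaw":0.15},{"tx":-0.68,"ty":0.26,"tz":0,"roll":0,"jaw":0.15},{"tx":-0.65,"ty":0.3,"tz":0,"roll":0,"jaw":0.15}]'|head -2
python3 -m jog '[{"tx":-0.62,"ty":0.36,"tz":0,"roll":0,"jaw":0.15},{"tx":-0.6,"ty":0.4,"tz":0,"roll":0,"jaw":0.15},{"tx":-0.56,"ty":0.45,"tz":0,"roll":0,"jaw":0.15},{"tx":-0.52,"ty":0.48,"tz":0,"roll":0,"jaw":0.15},{"tx":-0.49,"ty":0.52,"tz":0,"roll":0,"jaw":0.15},{"tx":-0.44,"ty":0.55,"tz":0,"roll":0,"jaw":0.15},{"tx":-0.4,"ty":0.58,"tz":0,"roll":0,"jaw":0.15},{"tx":-0.36,"ty":0.61,"tz":0,"roll":0,"jaw":0.15}]'|head -2
python3 -m jog '[{"tx":-0.3,"ty":0.63,"tz":0,"roll":0,"jaw":0.15},{"tx":-0.26,"ty":0.65,"tz":0,"roll":0,"jaw":0.15},{"tx":-0.21,"ty":0.66,"tz":0,"roll":0,"jaw":0.15},{"tx":-0.17,"ty":0.68,"tz":0,"roll":0,"jaw":0.15},{"tx":-0.11,"ty":0.68,"tz":0,"roll":0,"jaw":0.15},{"tx":-0.06,"ty":0.69,"tz":0,"roll":0,"jaw":0.15},{"tx":-0.01,"ty":0.69,"tz":0,"roll":0,"jaw":0.15},{"tx":0.04,"ty":0.68,"tz":0,"roll":0,"jaw":0.15}]'|head -2
python3 -m jog '[{"tx":0,"ty":0,"tz":-2,"roll":0,"jaw":0.15},{"tx":0,"ty":0,"tz":-3,"roll":0,"jaw":0.15},{"tx":0,"ty":0,"tz":0,"roll":0,"jaw":0.15}]'
python3 - <<'E'
from h import *
S=capture("side");need(.481,-.3421)
E
```

```text
time_s: 26.85
position: [0.5742, -0.071, 0.2535]
time_s: 27.65
position: [0.628, -0.0509, 0.2535]
time_s: 28.45
position: [0.66, -0.0048, 0.2535]
time_s: 29.25
position: [0.6608, 0.0499, 0.2535]
time_s: 29.55
position: [0.6635, 0.0495, 0.3083]
tcp_rot: [[-0.984, -0.177, 0.01], [-0.177, 0.984, -0.001], [-0.009, -0.003, -1.0]]
force: [0.6, 0.3, -0.6]
opening: 0.273
grasp_force: 30.0
pos [0.6623 0.0495 0.306 ] yang 100.2 tx,ty cm [ 24.75 -35.34] j6 -105.5 t 29.6 F [-0.1  0.3 -0.9]
```

```bash
python3 -m jog '[{"tx":2.47,"ty":-3.52,"tz":0,"roll":0,"jaw":0.15},{"tx":2.47,"ty":-3.52,"tz":0,"roll":0,"jaw":0.15},{"tx":2.47,"ty":-3.52,"tz":0,"roll":0,"jaw":0.15},{"tx":2.47,"ty":-3.52,"tz":0,"roll":0,"jaw":0.15},{"tx":2.47,"ty":-3.52,"tz":0,"roll":0,"jaw":0.15}]'|head -1; python3 -m jog '[{"tx":2.47,"ty":-3.52,"tz":0,"roll":0,"jaw":0.15},{"tx":2.47,"ty":-3.52,"tz":0,"roll":0,"jaw":0.15},{"tx":2.47,"ty":-3.52,"tz":0,"roll":0,"jaw":0.15},{"tx":2.47,"ty":-3.52,"tz":0,"roll":0,"jaw":0.15},{"tx":2.47,"ty":-3.52,"tz":0,"roll":0,"jaw":0.15},{"tx":0,"ty":0,"tz":4,"roll":0,"jaw":0.15},{"tx":0,"ty":0,"tz":4,"roll":0,"jaw":0.15},{"tx":0,"ty":0,"tz":4,"roll":0,"jaw":0.15}]'|head -2;python3 -m jog '[{"tx":0,"ty":0,"tz":1.5,"roll":0,"jaw":0.15},{"tx":0,"ty":0,"tz":0,"roll":0,"jaw":0.15},{"tx":0,"ty":0,"tz":0,"roll":0,"jaw":0.15},{"tx":0,"ty":0,"tz":0,"roll":0,"jaw":0.15}]'
python3 - <<'E'
from h import *
need(.481,-.3418);S=capture("side");need(.481,-.3418);cv2.imwrite("pics/s6.png",cv2.resize(S["img"][250:370,220:320,::-1],(500,600),interpolation=2))
E
```

```text
time_s: 30.1
time_s: 30.9
position: [0.4788, -0.3407, 0.1813]
time_s: 31.3
position: [0.4806, -0.3413, 0.1697]
tcp_rot: [[-0.984, -0.176, 0.002], [-0.176, 0.984, -0.002], [-0.001, -0.002, -1.0]]
force: [0.7, 0.3, -1.5]
opening: 0.275
grasp_force: 30.0
pos [ 0.4806 -0.3413  0.1697] yang 100.2 tx,ty cm [-0.03 -0.05] j6 -146.4 t 31.3 F [ 0.7  0.3 -1.5]
pos [ 0.4807 -0.3414  0.1699] yang 100.2 tx,ty cm [-0.02 -0.05] j6 -146.4 t 31.35 F [-0.1 -0.1 -0.3]
```

View pics/s6.png

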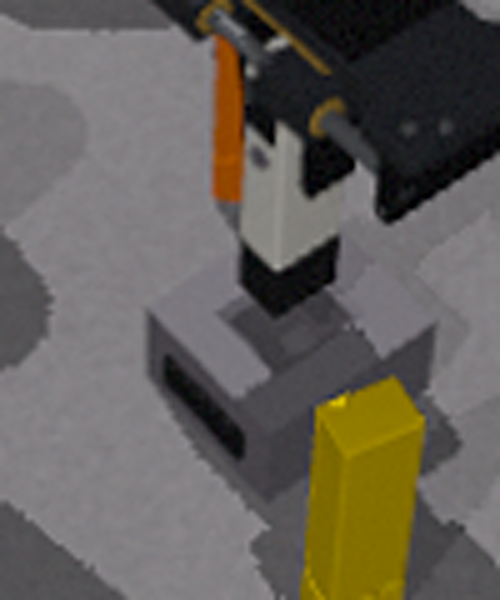

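The lens is directly over the pocket opening (crop (285,300)). Lowering.

```bash
python3 -m jog '[{"tx":0,"ty":-0.04,"tz":1,"roll":0,"jaw":0.15},{"tx":0,"ty":0,"tz":1,"roll":0,"jaw":0.15},{"tx":0,"ty":0,"tz":1,"roll":0,"jaw":0.15},{"tx":0,"ty":0,"tz":1,"roll":0,"jaw":0.15}]';python3 -m jog '[{"tx":0,"ty":0,"tz":1,"roll":0,"jaw":0.15},{"tx":0,"ty":0,"tz":0.8,"roll":0,"jaw":0.15},{"tx":0,"ty":0,"tz":0.3,"roll":0,"jaw":0.15},{"tx":0,"ty":0,"tz":0.2,"roll":0,"jaw":0.15},{"tx":0,"ty":0,"tz":0,"roll":0,"jaw":0.15}]'
```

```text
time_s: 31.75
position: [0.4798, -0.3409, 0.1275]
tcp_rot: [[-0.984, -0.176, -0.001], [-0.176, 0.984, 0.001], [0.0, 0.001, -1.0]]
force: [0.0, 0.0, -1.0]
opening: 0.273
grasp_force: 30.0
time_s: 32.25
position: [0.4795, -0.3406, 0.1065]
tcp_rot: [[-0.984, -0.176, -0.001], [-0.176, 0.984, 0.001], [0.001, 0.001, -1.0]]
force: [-2.9, 2.1, 5.0]
opening: 0.278
grasp_force: 30.0
```

```bash
python3 -m jog '[{"tx":0,"ty":0,"tz":0,"roll":0,"jaw":0.35},{"tx":0,"ty":0,"tz":0,"roll":0,"jaw":0.5},{"tx":0,"ty":0,"tz":0,"roll":0,"jaw":0.6},{"tx":0,"ty":0,"tz":0,"roll":0,"jaw":0.6},{"tx":0,"ty":0,"tz":0,"roll":0,"jaw":0.6},{"tx":0,"ty":0,"tz":0,"roll":0,"jaw":0.6}]';python3 -m jog '[{"tx":0,"ty":0,"tz":-2,"roll":0,"jaw":0.6},{"tx":0,"ty":0,"tz":-4,"roll":0,"jaw":0.6},{"tx":0,"ty":0,"tz":-4,"roll":0,"jaw":0.6},{"tx":0,"ty":0,"tz":-4,"roll":0,"jaw":0.6},{"tx":0,"ty":0,"tz":-4,"roll":0,"jaw":0.6},{"tx":0,"ty":0,"tz":0,"roll":0,"jaw":0.6},{"tx":0,"ty":0,"tz":0,"roll":0,"jaw":0.6}]'
python3 - <<'E'
from h import *
S=capture("side");cv2.imwrite("pics/s7.png",cv2.resize(S["img"][:,:,::-1],(800,600),interpolation=2))
E
```

```text
time_s: 32.85
position: [0.48, -0.3412, 0.1054]
tcp_rot: [[-0.984, -0.176, -0.0], [-0.176, 0.984, 0.0], [0.0, 0.0, -1.0]]
force: [0.4, -0.1, -0.1]
opening: 0.592
grasp_force: 0.0
time_s: 33.55
position: [0.4802, -0.3413, 0.2866]
tcp_rot: [[-0.984, -0.176, 0.002], [-0.176, 0.984, -0.002], [-0.001, -0.002, -1.0]]
force: [0.4, -0.3, -0.4]
opening: 0.599
grasp_force: 0.0
```

View pics/s7.png

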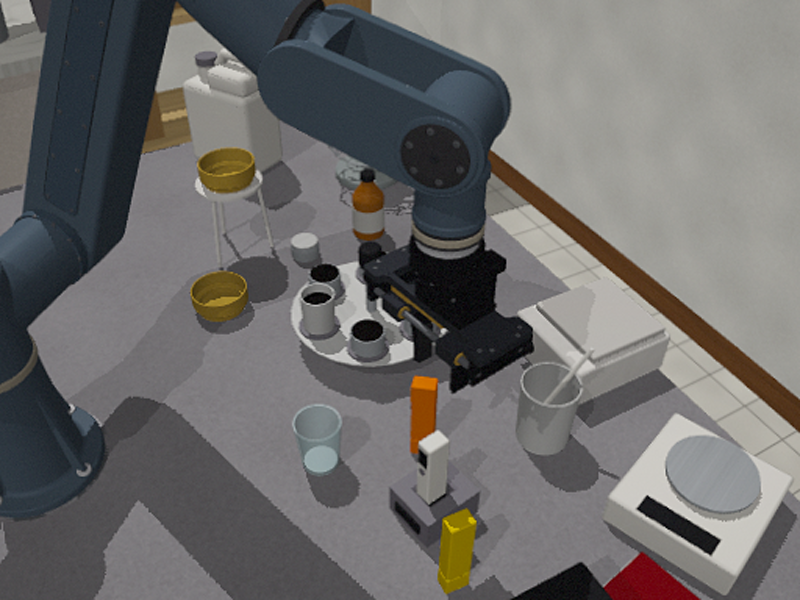

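The thermometer stands upright in its cradle at (433,470), the gripper is clear, the bystanders are where they were, and the carousel is still turning. Handing in.

```bash
python3 -c "
from rig import hand_in
print(hand_in())"
```

```text
the job is handed in; nothing more can be done
None
```

The job is handed in, with no verdict shown: I spun the carousel by its knob to about 1.3 rad/s (one turn in about 4.7 s) and let it coast. I then held the lens about 4 cm above the beaker brim for 9.6 s, tracking it to within about 4 mm bar two brief camera pauses, and stood the thermometer back in its cradle, released, at about 34 s.

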